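# Click the margin lever to the flagged notch and lock it

### The arm

A 6-joint arm with a two-finger parallel gripper is mounted at the origin on a cart in front of the work surface, level with it; the furniture and walls round the work are solid. World frame = base frame: x ahead of the robot, y to its left, z up, the work surface at z = 0. Lengths are in mm, angles in rad, forces in N, time in s.
With the tool pointing down it reaches from about 350 to 775 mm from the base axis. Payload 7.3 kg.
Tool frame: the origin (TCP) lies at the very end of the fingers, on their centre line; the grasp point (between the pads) lies 19 mm behind it; x points along the fingers, y is the direction in which the jaws open and shut, and the axes are right-handed (so a half turn about x gives the same grasp; the last joint's range is limited). The gripper opens to 92 mm and grips with 3 to 60 N. Pads are 19 mm wide; open, the fingers measure 130 mm over their backs; the gripper's body (75 mm by 190 mm) begins 47 mm behind the grasp point.
Start: joints at [0.978, 0.342, 1.524, -0, 1.275, -0.146], TCP at [226.832, 473.489, 226.741] pointing down, gripper open.
Joint ranges: [-2.53, 2.53], [-0.77, 2.02], [0.04, 2.7], [-1, 4.14], [0.28, 2.66], [-3.11, 3.11]. Speed limits (rad/s): [2.57, 2.57, 3.14, 3.14, 3.14, 3.14].

### API

Orientations are given as [roll, pitch, yaw] about the fixed x, y, z axes, in that order (R = Rz(yaw) Ry(pitch) Rx(roll)).
In Python, from plant import bot gives the robot as it stands.
- The arm moves only by the tool step_arm, never from a script. Its argument "targets" is a list that holds one entry, the list of rows, each a list of 4 numbers: the shift along the tool's x, y, z in m, then the turn about the tool's x in degrees. A call has exactly 5 rows; each row is the pose to reach, as a shift and turn from the pose measured when the call began, along the tool's axes at that moment; what a row does not reach only later rows make up. A row lasts 1/12 s, in which the tool goes at most 41.7 mm and 7.16 degrees, less where a joint would pass 70% of its speed; a pose out of reach is approached as far as the arm can. A call with a gripper value outside its range is refused whole. "jaw" is the closure, from 0 (fully open) to 1 (shut), set as the call begins (left out, the last holds). The fingers move at their own pace and stop on an object; the grip force is fixed at half the most. Time passes only in rows, so rows that repeat a pose let the fingers close, or fill a call up. It gives the time, the measured TCP pose, the force and the opening at its end, in the units of the state.
- bot.get_obs(): the state, without advancing time (a new reading comes with each control period).
- bot.capture(name): name is "scene" or "top" or "wrist"; returns a dict with "color" (480x640x3 uint8, red, green, blue), "depth" (480x640 float32, mm along the optical axis (not along the pixel's ray), 0 where there is no reading), "fov_y" (degrees; the focal length in pixels is half the picture's height over the tangent of half this angle, whatever the lens; pixels are square), "cx", "cy" (the principal point, pixels), "dist_coeffs" ([k1, k2, p1, p2, k3] as OpenCV has them; the pictures are not rectified), "rvec" (rotation vector, rad) and "tvec" (3), from world to camera coordinates, as OpenCV has them. Camera axes: x right, y down, z forward; pixel columns grow to the right and rows downward; lengths in mm; the calibration is good to about 2 mm. A picture is of the moment at which its call begins.
- bot.close_job(): hands the job in, once; it reports no verdict.
The state is a dict: "time": time; "joint_positions": joint angles; "dq": joint speeds; "tau": joint torques, N m; "tool_pos": TCP position; "tcp_rot": TCP orientation; "contact_force": force on the tool from outside, world axes, zero at the start; "moment": the same for the moment, N m; "grip_width": finger opening in mm.
Only numpy, scipy, OpenCV 4.12 (cv2) and the standard library are available. Lean on these libraries where they do the work, as an engineer would, in place of code of your own. Each camera call takes 0.05 s, during which the arm holds its last target. There are 200 camera calls.

### The job

Set the paper margin on the grey punch gauge: click its thumb lever forward, counting the clicks, until it rests by itself in the notch marked by the upright flag, then slide the lock knob fully in to hold the setting. The lever only clicks forward, so going past the flag cannot be undone; push it gently (never more than 22 N), and leave the rubber stamp and the clip tub in the tray where they are.

Things in the scene. Friction and masses are not known exactly. Their poses are not given: they have to be found in the camera images.
- gauge: grey punch gauge, fixed. Frame: origin on the worktop below the lever's pivot, y = forward way of lever and lock (roughly away from the robot), x to the robot's right, z up. Housing x -30..30, y -55..55 mm, 70 mm high; at its -y (near) end a low step (y -105..-50 mm, 50 mm high) carries the lock; on the left (x -58..-28 mm) a black paper bed 12 mm high with a paper stop, 2 mm a notch
- thumb_lever: thumb lever: black ribbed paddle 22 mm wide (x), 7 mm thick (y), 56 to 88 mm from the pivot, on a thin steel stem that stands up out of the housing's top. It turns about the gauge's x axis, forward = top towards the gauge's +y. Push on its -y side, e.g. closed fingertips 92 to 98 mm above the worktop. Over 22 N is too much. Origin on the pivot
- pivot (a point): lever's fixed pivot: gauge x 4, y 0, z 45 mm, axis along x. Hidden ratchet, 8 notches 0.15 rad apart, driven by the lever through a spring, about 0.5 N per mm pushed at 70 mm from the pivot. It creeps nearly half a notch, then snaps into the next; the push drops at once by about 3 N. The force it takes differs from start to start (about 5 to 15 N; the first click up to 3 N harder than the rest)
- slot_end (a point): fixed point at the forward (+y) end of the lever's slot: gauge x 4, y 45, z 70 mm. Because of the spring the pushed lever stands up to 25 mm ahead of the ratchet's notch, by an amount unlike from start to start; let go, it springs back to the notch reached. Only the felt drops of force tell clicks while pushing. The ratchet cannot go back
- lever_tip (a point): middle of the lever's paddle, 70 mm from the pivot, 105 to 115 mm above the worktop. Let go in notch n (0 to 7) its y in the gauge's frame is 70 mm * sin(0.15 n - 0.525): -35, -26, -15.5, -5, 5, 15.5, 26, 35 mm. At the start it rests in notch 0
- flag: upright dark steel flag 10 x 4 mm, 14 mm high, on the aluminium strip of the housing's top left of the lever (gauge x -20 mm), beside one of notches 2, 3, 4, 5 (low studs mark the other three). Axes as the gauge's. Origin under its centre, 70 mm above the worktop; the lever's tip has the same y in the gauge's frame when let go in the flagged notch
- lock_slide (a joint): travel of the lock (m) along the gauge's +y: 0 = open (start), 0.0098 = fully in, at its hard stop. Stays where left; takes about 3 N to slide. Its bolt goes between the ratchet's teeth, so it goes in only while the ratchet rests in a notch, and then holds it
- lock_knob (a point): top centre of the lock knob, a black ribbed block 18 mm wide (x), 10 mm thick (y), standing 25 mm high on the low step (top 75 mm above the worktop). Push it towards the gauge's +y on its -y face.
- rubber_stamp: brown rubber stamp 20 x 48 x 65 mm high, standing loose in the black desk tray beside the gauge; leave it where it is. Origin under its centre
- clip_tub: grey round clip tub 66 mm wide, 34 mm high, standing loose in the black desk tray beside the gauge; leave it where it is. Origin under its centre

How it is judged:
By the outcome, as a careful person would: the job done as asked, in the order asked, and still so for the second after the job is handed in, with the robot touching nothing.
It also fails if it takes over 72 s, if anything falls off the work surface, if the arm or the gripper's body presses on something with over 40 N, if the wrist force passes 120 N, or if a joint passes its speed limit or range.

## Working session

There is one attempt and no reset: what is moved stays moved. The work goes in short steps, Python scripts to look and compute and a tool call to move; the robot and the scene stay as the last step left them, time stands still between calls to the robot, and variables do not carry over. Pictures are saved under pics/ and viewed, about 8 in all and at most 12, crops included, and the job is handed in when it is done.

Besides the shell and the picture viewer there is one more tool, called after ">>>" in YAML: its name, and indented under it one key for each argument. step_arm: Moves the arm, as the interface text tells. Its arguments: {"type":"object","properties":{"targets":{"type":"array","items":{"type":"array","items":{"type":"array","items":{"type":"number"}}}},"jaw":{"type":"number"}},"required":["targets"]}

```bash
ls; mkdir -p pics; python3 - <<'E'
from plant import bot
import cv2,pickle
o=bot.get_obs();print(o)
for n in("scene","top"):
    c=bot.capture(n);pickle.dump(c,open(n+".pkl","wb"));cv2.imwrite(f"pics/{n}0.png",c["color"][...,::-1])
    print(n,c["fov_y"],c["cx"],c["cy"],c["dist_coeffs"],c["rvec"],c["tvec"])
E
```

```text
pics
{'time': 0.0, 'joint_positions': array([ 9.78006499e-01,  3.42743434e-01,  1.52503468e+00, -9.04303906e-06,
        1.27538706e+00, -1.46012547e-01]), 'dq': array([ 0.00138961, -0.0005548 , -0.00048591, -0.00072187,  0.00172941,
        0.00140064]), 'tau': array([ 5.92904726e-04, -4.31233943e+01, -2.44229168e+01,  7.15755788e-02,
        5.59384050e-02, -1.43162360e-04]), 'tool_pos': array([226.5876554 , 473.12794499, 226.02804799]), 'tcp_rot': array([-1.71131   ,  1.56922378, -2.15808464]), 'contact_force': array([ 0.81791234,  0.48920445, -0.19861247]), 'moment': array([0.04587469, 0.06252185, 0.02433672]), 'grip_width': 91.70888635767298}
scene 46.892651420862826 317.535569841306 244.03653522773865 [-0.12585732  0.          0.          0.          0.        ] [ 2.01716902 -0.46326796  0.25886903] [-435.1275962   239.18384686  619.47601361]
top 53.56558749691564 324.70361038072815 242.84030753549274 [-0.07345264  0.          0.          0.          0.        ] [ 2.23340327 -2.17788862  0.09002138] [ 68.95930308 546.996996   934.18643851]
```

View pics/scene0.png

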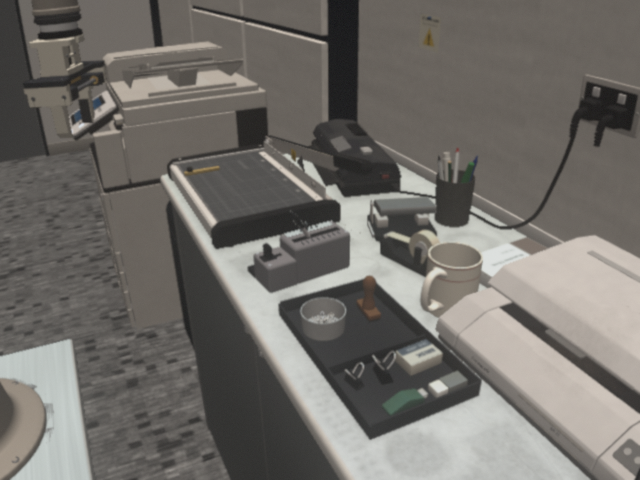

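View pics/top0.png

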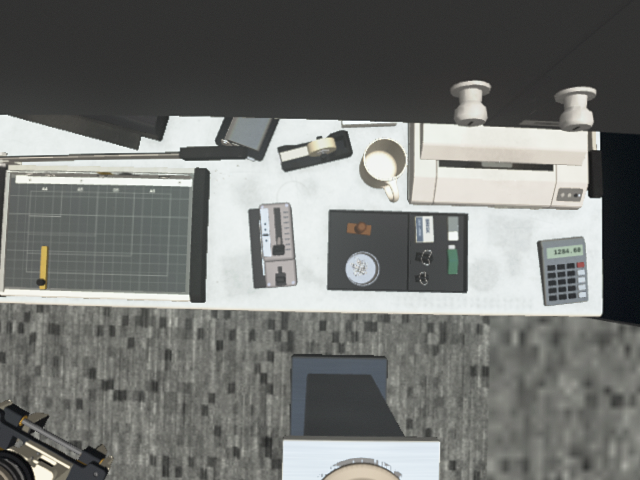

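The scene view shows the gauge left of the tray. The top view has it at about (272,245), lock near (280,280), stamp (360,229) and tub (361,268). Next I'll zoom and measure.

```bash
cat > h.py <<'E'
import numpy as np,cv2,pickle
from plant import bot
def K(c):
    f=240/np.tan(np.radians(c["fov_y"])/2);return np.array([[f,0,c["cx"]],[0,f,c["cy"]],[0,0,1.]])
def rays(c,uv):
    R=cv2.Rodrigues(np.array(c["rvec"]))[0];t=np.array(c["tvec"]).ravel()
    p=cv2.undistortPoints(np.array(uv,float).reshape(-1,1,2),K(c),np.array(c["dist_coeffs"]))[:,0]
    return -R.T@t,np.c_[p,np.ones(len(p))],R,t
def onplane(c,uv,z):
    o,d,R,t=rays(c,uv);w=d@R;return o+w*((z-o[2])/w[:,2])[:,None]
def cloud(c,u0,u1,v0,v1):
    U,V=np.meshgrid(np.arange(u0,u1),np.arange(v0,v1));uv=np.c_[U.ravel(),V.ravel()]
    o,d,R,t=rays(c,uv);z=c["depth"][v0:v1,u0:u1].ravel()
    return ((d*z[:,None]-t)@R).reshape(v1-v0,u1-u0,3)
def proj(c,P):
    return cv2.projectPoints(np.array(P,float).reshape(-1,1,3),np.array(c["rvec"]),np.array(c["tvec"]),K(c),np.array(c["dist_coeffs"]))[0][:,0]
def snap(n,name,box=None,s=1):
    c=bot.capture(n);pickle.dump(c,open(name+".pkl","wb"));im=c["color"][...,::-1]
    if box:im=im[box[2]:box[3],box[0]:box[1]]
    cv2.imwrite(f"pics/{name}.png",cv2.resize(im,None,fx=s,fy=s,interpolation=cv2.INTER_CUBIC));return c
E
python3 - <<'E'
from h import *
c=pickle.load(open("top.pkl","rb"))
a=c["color"][190:300,235:310,::-1]
s=pickle.load(open("scene.pkl","rb"));b=s["color"][200:300,240:360,::-1]
A=cv2.resize(a,None,fx=5,fy=5,interpolation=2);B=cv2.resize(b,None,fx=3.5,fy=3.5,interpolation=2)
im=np.zeros((550,800,3),np.uint8);im[:,:375]=A;im[:B.shape[0],378:378+B.shape[1]]=B[:,:422]
cv2.imwrite("pics/crop0.png",im)
P=cloud(c,235,310,190,300)
z=P[...,2]
print(np.round(z[::5,::4]).astype(int))
for lo,hi in((60,80),(40,58)):
    m=((z>lo)&(z<hi)).astype(np.uint8);n,l,st,_=cv2.connectedComponentsWithStats(m)
    k=1+st[1:,4].argmax();q=P[l==k];print(lo,st[k],cv2.minAreaRect(q[:,:2].astype(np.float32)),np.median(q[:,2]))
E
```

```text
[[ -3  -3  -1  -4   1   2   1   2   0  -1   0  -2  -1   1   0   0   1   3
    4]
 [ -1   2   1  -1  -1  -2   0   2   0  -1  -1   0  -2   1   1   2   0  -1
   -3]
 [ -1   3  -3   0   2  -1   3  -3   1   1   0  -2   4   2   0  -2   3   1
    4]
 [ -1  -1   2   1  -1   1  65  68  72  71  68  70  69  68   3   1  -4  -1
    0]
 [ -2  -3   0  -1  14   9  67  69  70  71  73  73  69  74  25   1  -2  -1
    0]
 [  0  -1  -1  -1  14  13  64  74  74  70  73  71  70  71  48   1   1   0
    0]
 [  1  -2   1   2  13  12  25  72  71  68  71  68  71  71  65   1  -1   3
    0]
 [ -1  -1  -2  -1  10  13  21  75  71  69  71  73  69  71  64   0  -1   1
   -1]
 [  1   2   2  -1  10  14  10  72  69  73  74  71  70  70  69  -1   2  -4
   -1]
 [  1  -1   0  -2   9  12  14  82  78  69  69  73  71  71  66   1   0   1
   -2]
 [ -2  -2  -2  -1  16  12  15  72  72  72  65  81  70  70  69   0   3   0
   -1]
 [  1   2  -1   1  11  13  11  68  68  70 102 102  99  72  68  -1  -1   0
   -2]
 [ -1   1  -2  -3  12   9  11  69  71  67 115 118 118  70  69   2  -1  -1
    2]
 [ -2   4   1   2  10  14  12  69  71  74  66  
[... 272 characters left out ...]
  2]
 [  0   1   0   4   2  12  11  14  51  50  53  53  53  49  49  49   1  -1
    1]
 [ -3   1  -2  -1   1  10  11  11  50  49  76  76  78  50  50  49   1   0
    0]
 [  1  -1   2   1  -3  15  14  10  52  51  52  49  49  47  47  -1   3   1
    0]
 [  2   0   0   0   3   1   2   0  -1  -3  -1  -1   0  -1  -2   0   0  -3
    3]
 [  0  -1   0  -1  -1   0  -4   0  -1   0   2   2  -1   2   2   2  -4   2
   -1]]
60 [  24   12   35   60 1683] ((562.119140625, 176.6582794189453), (110.18343353271484, 60.389122009277344), 5.9620137214660645) 70.07993471278678
40 [ 29  69  33  29 765] ((482.743896484375, 168.05665588378906), (50.92715072631836, 60.00735855102539), 5.508754730224609) 49.93817480846508
```

View pics/crop0.png

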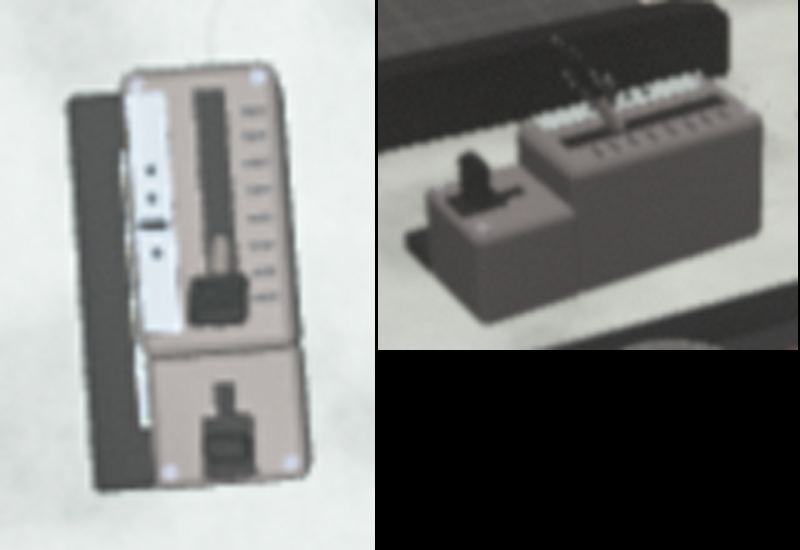

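The flag (crop 152,224) is second from the near end, with studs at 170, 198 and 253, so it marks notch 3 and needs 3 clicks. Next I'll refine the frame and compute the approach.

```bash
cat >> h.py <<'E'
th=np.radians(5.75);Y=np.array([np.cos(th),np.sin(th),0]);X=np.array([np.sin(th),-np.cos(th),0]);O=np.array([562.1,176.7,0])
def g2w(p):return O+X*p[0]+Y*p[1]+np.array([0,0,p[2]])
def w2g(P):d=np.asarray(P)-O;return np.stack([d@X,d@Y,d[...,2]],-1)
from scipy.spatial.transform import Rotation as Ro
def rel(goal):
    o=bot.get_obs();R=Ro.from_euler("xyz",o["tcp_rot"]).as_matrix();ang=[]
    for s in(1,-1):
        t=R.T@(s*Y);ang.append(np.degrees(np.arctan2(-t[1],t[2])))
    print("t",o["time"],"g",w2g(o["tool_pos"]).round(1),"shift",(R.T@(g2w(goal)-o["tool_pos"])).round(1),"turn",np.round(ang,1),"F",o["contact_force"].round(2),"q",o["joint_positions"].round(2),"w",o["grip_width"]);print(R.round(3))
E
python3 - <<'E'
from h import *
c=pickle.load(open("top.pkl","rb"))
for n,z,p in(("flagtop",84,(152,222)),("stud2",71,(157,253)),("stud4",71,(150,198)),("stud5",71,(150,170)),("tl",70,(122,70)),("tr",70,(276,66)),("bl",50,(158,488)),("br",50,(308,478))):
    print(n,w2g(onplane(c,[(235+p[0]/5-.4,190+p[1]/5-.4)],z))[0].round(1))
P=cloud(c,235,310,190,300);G=w2g(P)
for n,m in(("lever",G[...,2]>95),("knob",(G[...,2]>65)&(G[...,1]<-65))):
    print(n,m.sum(),np.percentile(G[m],[0,10,50,90,100],axis=0).round(1))
rel((4,-75,150))
E
```

```text
flagtop [-19.   -5.6  84. ]
stud2 [-19.1 -16.3  71. ]
stud4 [-20.3   4.5  71. ]
stud5 [-19.6  15.1  71. ]
tl [-27.7  53.6  70. ]
tr [30.2 50.9 70. ]
bl [ -27.  -104.4   50. ]
br [  30.3 -104.9   50. ]
lever 157 [[ -6.7 -76.6  95.1]
 [ -3.7 -76.6 100.5]
 [  6.7 -38.4 117.6]
 [ 62.6 -28.9 960.7]
 [ 62.6 -24.6 960.7]]
knob 84 [[ -7.7 -95.8  66.8]
 [ -5.4 -93.8  71. ]
 [  4.  -87.6  75. ]
 [ 62.6 -76.6 960.7]
 [ 62.6 -76.6 960.7]]
t 0.1 g [-328.6 -304.1  226.1] shift [  76.3 -164.8  368.7] turn [-31.3 148.7] F [-0.47 -0.53  0.13] q [ 0.98  0.34  1.52  0.    1.28 -0.15] w 91.77919908445806
[[-0.001  0.432  0.902]
 [-0.001  0.902 -0.432]
 [-1.    -0.001 -0.   ]]
```

>>> step_arm:
  targets:
    - [[0, -0.014, 0.032, -6.3], [0, -0.028, 0.064, -12.6], [0, -0.044, 0.1, -18.9], [0, -0.06, 0.136, -25.2], [0, -0.076, 0.172, -31.3]]
  jaw: 1

```text
time: 0.52
tool_pos: [346.5, 332.5, 225.9]
tcp_rot: [-2.379, 1.569, -2.285]
contact_force: [0.1, 0.4, 0.2]
grip_width: 63.6
```

```bash
python3 -c "
from h import *
rel((4,-75,150))"
```

```text
t 0.5167 g [-176.7 -198.9  225.9] shift [  76.  -179.8  125.1] turn [ -0.3 179.7] F [0.13 0.41 0.2 ] q [ 0.61  0.26  1.64 -0.    1.24 -1.06] w 63.57636097164413
[[-0.001 -0.094  0.996]
 [-0.002  0.996  0.094]
 [-1.    -0.001 -0.001]]
```

>>> step_arm:
  targets:
    - [[0, -0.034, 0.022, 0], [0, -0.068, 0.044, 0], [0, -0.102, 0.066, 0], [0.01, -0.136, 0.088, 0], [0.02, -0.168, 0.11, 0]]

```text
time: 0.93
tool_pos: [472.9, 173.7, 206.0]
tcp_rot: [-1.868, 1.569, -1.774]
contact_force: [0.5, 1.2, 0.1]
grip_width: 30.0
```

```bash
python3 -c "
from h import *
rel((4,-75,106))"
```

```text
t 0.9333 g [ -5.9 -89.  206. ] shift [100.   -9.7  14.1] turn [ -0.3 179.7] F [0.46 1.22 0.1 ] q [ 0.2   0.32  1.61 -0.    1.21 -1.46] w 30.031994947307957
[[-0.    -0.094  0.996]
 [-0.001  0.996  0.094]
 [-1.    -0.001 -0.   ]]
```

>>> step_arm:
  targets:
    - [[0.02, -0.01, 0.01, 0], [0.045, -0.01, 0.014, 0], [0.07, -0.01, 0.014, 0], [0.09, -0.01, 0.014, 0], [0.1, -0.01, 0.014, 0]]

```text
time: 1.35
tool_pos: [486.2, 164.3, 103.2]
tcp_rot: [-2.832, 1.565, -2.738]
contact_force: [-0.9, -0.6, 0.1]
grip_width: 0.6
```

>>> step_arm:
  targets:
    - [[0, 0, 0, 0], [0, 0, 0, 0], [0, 0, 0, 0], [0, 0, 0, 0], [0, 0, 0, 0]]

```text
time: 1.77
tool_pos: [486.9, 164.6, 104.4]
tcp_rot: [-2.665, 1.568, -2.571]
contact_force: [-0.0, 1.1, 0.1]
grip_width: 0.8
```

```bash
python3 -c "
from h import *
rel((4,-65,106))
snap('scene','s1',(230,370,130,310),3)"
```

```text
t 1.7667 g [  4.5 -76.  104.4] shift [-1.6  0.6 11. ] turn [ -0.4 179.6] F [-0.    1.11  0.09] q [ 0.18  0.46  1.72 -0.    0.97 -1.49] w 0.7575822309102684
[[-0.003 -0.094  0.996]
 [-0.002  0.996  0.094]
 [-1.    -0.001 -0.003]]
```

View pics/s1.png

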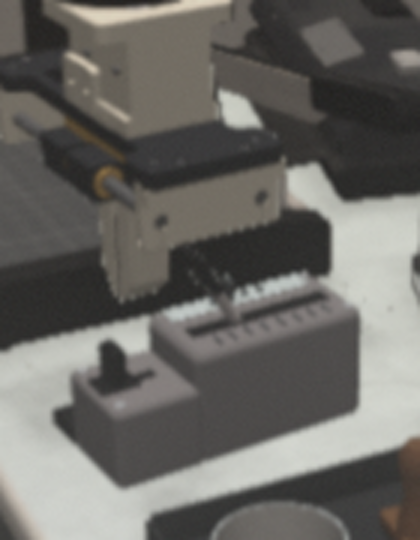

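The closed fingers (crop 135,265) stand behind the lever (205,265) and clear of it. I'll start the approach.

>>> step_arm:
  targets:
    - [[0, 0, 0.004, 0], [0, 0, 0.008, 0], [0, 0, 0.012, 0], [0, 0, 0.014, 0], [0, 0, 0.014, 0]]

```text
time: 2.23
tool_pos: [501.4, 165.9, 104.1]
tcp_rot: [-2.65, 1.568, -2.556]
contact_force: [-0.3, -0.1, 0.3]
grip_width: 0.3
```

>>> step_arm:
  targets:
    - [[0, 0, 0.001, 0], [0, 0, 0.002, 0], [0, 0, 0.003, 0], [0, 0, 0.003, 0], [0, 0, 0.003, 0]]

```text
time: 2.65
tool_pos: [504.2, 166.1, 104.0]
tcp_rot: [-2.687, 1.567, -2.593]
contact_force: [0.2, 0.5, 0.1]
grip_width: 0.2
```

>>> step_arm:
  targets:
    - [[0, 0, 0.001, 0], [0, 0, 0.002, 0], [0, 0, 0.003, 0], [0, 0, 0.003, 0], [0, 0, 0.003, 0]]

```text
time: 3.07
tool_pos: [507.0, 166.4, 104.0]
tcp_rot: [-2.739, 1.567, -2.645]
contact_force: [-2.1, -0.6, 1.2]
grip_width: 0.5
```

>>> step_arm:
  targets:
    - [[0, 0, 0.001, 0], [0, 0, 0.002, 0], [0, 0, 0.003, 0], [0, 0, 0.003, 0], [0, 0, 0.003, 0]]

```text
time: 3.48
tool_pos: [509.8, 166.7, 104.0]
tcp_rot: [-2.78, 1.566, -2.686]
contact_force: [-3.7, -0.2, 3.1]
grip_width: 0.1
```

>>> step_arm:
  targets:
    - [[0, 0, 0.001, 0], [0, 0, 0.002, 0], [0, 0, 0.002, 0], [0, 0, 0.002, 0], [0, 0, 0.002, 0]]

```text
time: 3.9
tool_pos: [511.7, 166.9, 103.9]
tcp_rot: [-2.805, 1.566, -2.711]
contact_force: [-4.3, -0.8, 2.4]
grip_width: 0.1
```

>>> step_arm:
  targets:
    - [[0, 0, 0.001, 0], [0, 0, 0.002, 0], [0, 0, 0.002, 0], [0, 0, 0.002, 0], [0, 0, 0.002, 0]]

```text
time: 4.32
tool_pos: [513.5, 167.1, 103.9]
tcp_rot: [-2.83, 1.566, -2.736]
contact_force: [-4.9, -0.0, 3.2]
grip_width: 0.5
```

>>> step_arm:
  targets:
    - [[0, 0, 0.001, 0], [0, 0, 0.002, 0], [0, 0, 0.002, 0], [0, 0, 0.002, 0], [0, 0, 0.002, 0]]

```text
time: 4.73
tool_pos: [515.3, 167.2, 103.9]
tcp_rot: [-2.861, 1.565, -2.767]
contact_force: [-6.1, 0.6, 3.2]
grip_width: 0.1
```

>>> step_arm:
  targets:
    - [[0, 0, 0.001, 0], [0, 0, 0.002, 0], [0, 0, 0.002, 0], [0, 0, 0.002, 0], [0, 0, 0.002, 0]]

```text
time: 5.15
tool_pos: [516.8, 167.4, 103.9]
tcp_rot: [-2.897, 1.564, -2.803]
contact_force: [-5.8, -0.8, 3.8]
grip_width: 0.5
```

>>> step_arm:
  targets:
    - [[0, 0, 0.001, 0], [0, 0, 0.002, 0], [0, 0, 0.002, 0], [0, 0, 0.002, 0], [0, 0, 0.002, 0]]

```text
time: 5.57
tool_pos: [518.3, 167.6, 103.9]
tcp_rot: [-2.929, 1.563, -2.835]
contact_force: [-6.7, -0.1, 4.1]
grip_width: 0.5
```

>>> step_arm:
  targets:
    - [[0, 0, 0.001, 0], [0, 0, 0.002, 0], [0, 0, 0.002, 0], [0, 0, 0.002, 0], [0, 0, 0.002, 0]]

```text
time: 5.98
tool_pos: [519.7, 167.7, 103.8]
tcp_rot: [-2.954, 1.562, -2.86]
contact_force: [-7.2, -0.3, 4.1]
grip_width: 0.6
```

>>> step_arm:
  targets:
    - [[0, 0, 0.001, 0], [0, 0, 0.002, 0], [0, 0, 0.002, 0], [0, 0, 0.002, 0], [0, 0, 0.002, 0]]

```text
time: 6.4
tool_pos: [521.1, 167.9, 103.8]
tcp_rot: [-2.973, 1.56, -2.879]
contact_force: [-6.3, -1.4, 4.4]
grip_width: 0.5
```

>>> step_arm:
  targets:
    - [[0, 0, 0.001, 0], [0, 0, 0.002, 0], [0, 0, 0.002, 0], [0, 0, 0.002, 0], [0, 0, 0.002, 0]]

```text
time: 6.82
tool_pos: [523.1, 168.1, 103.8]
tcp_rot: [-2.969, 1.56, -2.875]
contact_force: [-3.9, 0.0, 3.1]
grip_width: 0.2
```

>>> step_arm:
  targets:
    - [[0, 0, 0.001, 0], [0, 0, 0.002, 0], [0, 0, 0.002, 0], [0, 0, 0.002, 0], [0, 0, 0.002, 0]]

```text
time: 7.23
tool_pos: [525.2, 168.3, 103.8]
tcp_rot: [-2.973, 1.56, -2.879]
contact_force: [-3.9, 0.1, 2.1]
grip_width: 0.1
```

>>> step_arm:
  targets:
    - [[0, 0, 0.001, 0], [0, 0, 0.002, 0], [0, 0, 0.002, 0], [0, 0, 0.002, 0], [0, 0, 0.002, 0]]

```text
time: 7.65
tool_pos: [527.1, 168.4, 103.8]
tcp_rot: [-2.972, 1.56, -2.878]
contact_force: [-4.6, -0.3, 2.8]
grip_width: -0.1
```

>>> step_arm:
  targets:
    - [[0, 0, 0.001, 0], [0, 0, 0.002, 0], [0, 0, 0.002, 0], [0, 0, 0.002, 0], [0, 0, 0.002, 0]]

```text
time: 8.07
tool_pos: [528.9, 168.6, 103.7]
tcp_rot: [-2.979, 1.56, -2.885]
contact_force: [-4.7, -0.1, 2.5]
grip_width: 0.2
```

>>> step_arm:
  targets:
    - [[0, 0, 0.001, 0], [0, 0, 0.002, 0], [0, 0, 0.002, 0], [0, 0, 0.002, 0], [0, 0, 0.002, 0]]

```text
time: 8.48
tool_pos: [530.8, 168.8, 103.6]
tcp_rot: [-2.984, 1.559, -2.89]
contact_force: [-6.0, -0.3, 3.0]
grip_width: 0.6
```

>>> step_arm:
  targets:
    - [[0, 0, 0.001, 0], [0, 0, 0.002, 0], [0, 0, 0.002, 0], [0, 0, 0.002, 0], [0, 0, 0.002, 0]]

```text
time: 8.9
tool_pos: [532.5, 169.0, 103.6]
tcp_rot: [-2.993, 1.559, -2.899]
contact_force: [-5.8, -1.3, 4.1]
grip_width: 0.9
```

>>> step_arm:
  targets:
    - [[0, 0, 0.001, 0], [0, 0, 0.002, 0], [0, 0, 0.002, 0], [0, 0, 0.002, 0], [0, 0, 0.002, 0]]

```text
time: 9.32
tool_pos: [534.3, 169.2, 103.6]
tcp_rot: [-2.996, 1.558, -2.902]
contact_force: [-6.4, -0.9, 3.8]
grip_width: 0.8
```

>>> step_arm:
  targets:
    - [[0, 0, 0.001, 0], [0, 0, 0.002, 0], [0, 0, 0.002, 0], [0, 0, 0.002, 0], [0, 0, 0.002, 0]]

```text
time: 9.73
tool_pos: [536.5, 169.4, 103.6]
tcp_rot: [-2.99, 1.559, -2.896]
contact_force: [-2.4, -0.6, 2.5]
grip_width: 0.5
```

>>> step_arm:
  targets:
    - [[0, 0, 0.001, 0], [0, 0, 0.002, 0], [0, 0, 0.002, 0], [0, 0, 0.002, 0], [0, 0, 0.002, 0]]

```text
time: 10.15
tool_pos: [538.5, 169.6, 103.5]
tcp_rot: [-2.994, 1.559, -2.9]
contact_force: [-3.7, 0.0, 3.7]
grip_width: 0.1
```

>>> step_arm:
  targets:
    - [[0, 0, 0.001, 0], [0, 0, 0.002, 0], [0, 0, 0.002, 0], [0, 0, 0.002, 0], [0, 0, 0.002, 0]]

```text
time: 10.57
tool_pos: [540.5, 169.8, 103.5]
tcp_rot: [-2.992, 1.559, -2.898]
contact_force: [-3.8, -0.8, 2.4]
grip_width: 0.3
```

>>> step_arm:
  targets:
    - [[0, 0, 0.001, 0], [0, 0, 0.002, 0], [0, 0, 0.002, 0], [0, 0, 0.002, 0], [0, 0, 0.002, 0]]

```text
time: 10.98
tool_pos: [542.4, 170.0, 103.5]
tcp_rot: [-2.995, 1.559, -2.9]
contact_force: [-4.9, 1.1, 3.1]
grip_width: 0.8
```

>>> step_arm:
  targets:
    - [[0, 0, 0.001, 0], [0, 0, 0.002, 0], [0, 0, 0.002, 0], [0, 0, 0.002, 0], [0, 0, 0.002, 0]]

```text
time: 11.4
tool_pos: [544.4, 170.2, 103.5]
tcp_rot: [-2.995, 1.559, -2.9]
contact_force: [-5.3, -0.1, 4.5]
grip_width: 0.4
```

>>> step_arm:
  targets:
    - [[0, 0, 0.001, 0], [0, 0, 0.002, 0], [0, 0, 0.002, 0], [0, 0, 0.002, 0], [0, 0, 0.002, 0]]

```text
time: 11.82
tool_pos: [546.3, 170.4, 103.4]
tcp_rot: [-2.997, 1.558, -2.902]
contact_force: [-5.2, -0.7, 3.8]
grip_width: 0.0
```

>>> step_arm:
  targets:
    - [[0, 0, 0.001, 0], [0, 0, 0.002, 0], [0, 0, 0.002, 0], [0, 0, 0.002, 0], [0, 0, 0.002, 0]]

```text
time: 12.23
tool_pos: [548.5, 170.6, 103.4]
tcp_rot: [-2.992, 1.559, -2.898]
contact_force: [-3.9, 0.1, 2.2]
grip_width: 0.8
```

>>> step_arm:
  targets:
    - [[0, 0, 0.001, 0], [0, 0, 0.002, 0], [0, 0, 0.002, 0], [0, 0, 0.002, 0], [0, 0, 0.002, 0]]

```text
time: 12.65
tool_pos: [550.5, 170.8, 103.3]
tcp_rot: [-2.995, 1.559, -2.901]
contact_force: [-3.8, 0.4, 3.6]
grip_width: 0.2
```

Three drops were felt (x≈522, 535 and 547 mm). I'll back off and check.

>>> step_arm:
  targets:
    - [[0, 0, -0.01, 0], [0, 0, -0.03, 0], [0, 0, -0.06, 0], [0, 0, -0.09, 0], [-0.01, 0, -0.115, 0]]

```text
time: 13.07
tool_pos: [434.2, 159.5, 113.3]
tcp_rot: [-2.985, 1.557, -2.89]
contact_force: [-0.7, 0.7, -0.1]
grip_width: 0.7
```

>>> step_arm:
  targets:
    - [[0, 0, 0, 0], [0, 0, 0, 0], [0, 0, 0, 0], [0, 0, 0, 0], [0, 0, 0, 0]]

```text
time: 13.48
tool_pos: [435.4, 159.5, 113.0]
tcp_rot: [-2.975, 1.558, -2.881]
contact_force: [-0.2, 0.3, 1.3]
grip_width: 0.2
```

```bash
python3 - <<'E'
from h import *
rel((0,-118,66))
c=snap('top','t2',(225,315,180,300),5);P=cloud(c,235,310,190,300);G=w2g(P);Z=G[...,2]
m=(Z>98)&(Z<140)&(abs(G[...,0]-4)<14)&(G[...,1]>-50)
print(m.sum(),np.percentile(G[m],[5,50,95],axis=0).round(1))
c=snap('scene','s2',(230,370,130,310),3)
for n in range(1,6):
    a=.15*n-.525;print(n,proj(c,[g2w((4,r*np.sin(a),45+r*np.cos(a))) for r in(70,88)]).round(0).tolist())
E
```

```text
t 13.4833 g [   4.4 -127.8  113. ] shift [46.9  4.6 10.3] turn [ -0.4 179.6] F [-0.17  0.25  1.3 ] q [ 0.19  0.37  1.84 -0.    0.95 -1.48] w 0.16394892638561792
[[-0.012 -0.094  0.996]
 [-0.003  0.996  0.094]
 [-1.    -0.002 -0.013]]
60 [[ -4.7 -10.1 123.5]
 [  4.8  -6.9 131.6]
 [ 13.8  -2.7 134.1]]
1 [[303.0, 217.0], [299.0, 209.0]]
2 [[308.0, 214.0], [305.0, 205.0]]
3 [[313.0, 212.0], [312.0, 202.0]]
4 [[319.0, 211.0], [319.0, 200.0]]
5 [[324.0, 210.0], [326.0, 200.0]]
```

View pics/s2.png

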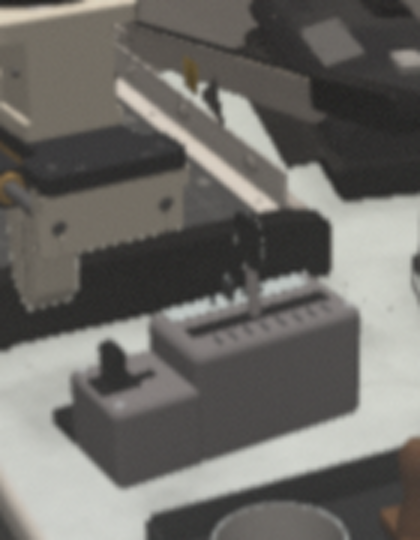

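View pics/t2.png

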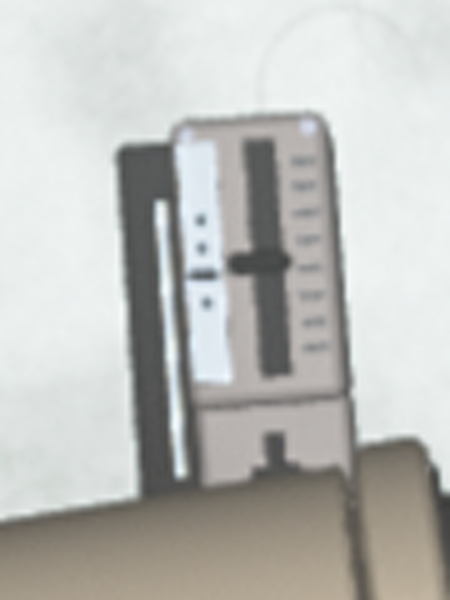

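The lever top is at gauge y −6.9 (notch 3 expects −6.6), and in the top view the paddle (255,262) lines up with the flag (203,274). It's in notch 3, so next is the lock.

>>> step_arm:
  targets:
    - [[0.012, 0.002, 0, 0], [0.024, 0.002, 0, 0], [0.036, 0.002, 0, 0], [0.046, 0.002, 0, 0], [0.05, 0.002, 0, 0]]

```text
time: 14.0
tool_pos: [433.6, 161.1, 61.5]
tcp_rot: [-2.992, 1.555, -2.898]
contact_force: [-0.6, -0.1, -0.4]
grip_width: 0.3
```

>>> step_arm:
  targets:
    - [[0, 0, 0.003, 0], [0, 0, 0.006, 0], [0, 0, 0.01, 0], [0, 0, 0.014, 0], [0, 0, 0.014, 0]]

```text
time: 14.42
tool_pos: [449.1, 162.6, 61.9]
tcp_rot: [-2.978, 1.557, -2.885]
contact_force: [-0.2, -0.8, -0.0]
grip_width: 0.6
```

>>> step_arm:
  targets:
    - [[0, 0, 0.001, 0], [0, 0, 0.002, 0], [0, 0, 0.003, 0], [0, 0, 0.004, 0], [0, 0, 0.004, 0]]

```text
time: 14.83
tool_pos: [453.2, 163.0, 61.9]
tcp_rot: [-2.977, 1.558, -2.883]
contact_force: [0.5, 0.4, 0.3]
grip_width: 0.3
```

>>> step_arm:
  targets:
    - [[0, 0, 0.001, 0], [0, 0, 0.002, 0], [0, 0, 0.003, 0], [0, 0, 0.004, 0], [0, 0, 0.004, 0]]

```text
time: 15.25
tool_pos: [456.7, 163.3, 61.7]
tcp_rot: [-2.987, 1.556, -2.894]
contact_force: [-2.9, -0.3, 2.0]
grip_width: 0.1
```

>>> step_arm:
  targets:
    - [[0, 0, 0.001, 0], [0, 0, 0.002, 0], [0, 0, 0.003, 0], [0, 0, 0.004, 0], [0, 0, 0.004, 0]]

```text
time: 15.67
tool_pos: [460.8, 163.7, 61.6]
tcp_rot: [-2.994, 1.556, -2.9]
contact_force: [-2.4, 0.7, 0.9]
grip_width: 0.4
```

>>> step_arm:
  targets:
    - [[0, 0, 0.001, 0], [0, 0, 0.002, 0], [0, 0, 0.003, 0], [0, 0, 0.003, 0], [0, 0, 0.003, 0]]

```text
time: 16.08
tool_pos: [464.0, 164.1, 61.5]
tcp_rot: [-2.992, 1.557, -2.899]
contact_force: [-2.5, 0.7, -0.4]
grip_width: 0.1
```

>>> step_arm:
  targets:
    - [[0, 0, 0.001, 0], [0, 0, 0.002, 0], [0, 0, 0.002, 0], [0, 0, 0.002, 0], [0, 0, 0.002, 0]]

```text
time: 16.5
tool_pos: [466.0, 164.3, 61.5]
tcp_rot: [-2.996, 1.557, -2.902]
contact_force: [-2.5, 0.3, 0.3]
grip_width: 0.4
```

>>> step_arm:
  targets:
    - [[0, 0, 0.001, 0], [0, 0, 0.002, 0], [0, 0, 0.002, 0], [0, 0, 0.002, 0], [0, 0, 0.002, 0]]

```text
time: 16.92
tool_pos: [466.2, 164.3, 61.3]
tcp_rot: [-3.014, 1.553, -2.92]
contact_force: [-8.6, 0.2, 5.7]
grip_width: 0.5
```

>>> step_arm:
  targets:
    - [[0, 0, 0.001, 0], [0, 0, 0.001, 0], [0, 0, 0.001, 0], [0, 0, 0.001, 0], [0, 0, 0.001, 0]]

```text
time: 17.33
tool_pos: [466.1, 164.3, 61.2]
tcp_rot: [-3.02, 1.55, -2.926]
contact_force: [-6.4, 0.2, 5.0]
grip_width: 0.7
```

>>> step_arm:
  targets:
    - [[0, 0, 0.002, 0], [0, 0, 0.003, 0], [0, 0, 0.003, 0], [0, 0, 0.003, 0], [0, 0, 0.003, 0]]

```text
time: 17.75
tool_pos: [466.2, 164.3, 61.0]
tcp_rot: [-3.034, 1.544, -2.94]
contact_force: [-11.2, -0.4, 8.8]
grip_width: 0.6
```

>>> step_arm:
  targets:
    - [[0, 0, -0.01, 0], [0, 0, -0.025, 0], [0, 0, -0.04, 0], [-0.02, 0, -0.06, 0], [-0.04, 0, -0.075, 0]]

```text
time: 18.17
tool_pos: [391.3, 157.1, 102.6]
tcp_rot: [-3.026, 1.542, -2.932]
contact_force: [1.2, 0.2, 0.2]
grip_width: 0.5
```

>>> step_arm:
  targets:
    - [[-0.03, 0.03, 0, 0], [-0.06, 0.06, 0, 0], [-0.09, 0.09, 0, 0], [-0.11, 0.12, 0, 0], [-0.11, 0.12, 0, 0]]

```text
time: 18.58
tool_pos: [385.6, 282.6, 217.1]
tcp_rot: [2.986, 1.554, 3.083]
contact_force: [0.9, -0.5, -0.4]
grip_width: 0.1
```

```bash
python3 - <<'E'
from h import *
c0=pickle.load(open("top.pkl","rb"));c=snap('top','t3',(235,395,180,300),5)
for k in(c0,c):
    G=w2g(cloud(k,235,310,190,300));Z=G[...,2]
    for n,m in(("knob",(Z>65)&(Z<85)&(G[...,1]<-62)&(abs(G[...,0])<20)),("lev",(Z>98)&(Z<140)&(abs(G[...,0]-4)<14)&(G[...,1]>-55))):
        print(n,m.sum(),np.percentile(G[m],[5,50,95],axis=0).round(1).tolist())
d=cv2.absdiff(c0["color"],c["color"])[205:300,325:470].max(2);print("tray diff",(d>50).sum(),bot.get_obs()["contact_force"],bot.get_obs()["tool_pos"])
E
```

```text
knob 59 [[-7.1, -94.7, 69.7], [0.3, -90.0, 74.0], [9.4, -84.9, 76.4]]
lev 122 [[-5.6, -45.3, 100.6], [4.9, -37.1, 115.4], [14.0, -28.8, 122.6]]
knob 56 [[-6.6, -84.9, 69.8], [1.0, -79.8, 73.8], [8.4, -75.3, 77.1]]
lev 60 [[-4.7, -10.0, 124.8], [4.8, -6.8, 131.4], [13.7, -2.6, 134.4]]
tray diff 0 [ 0.05916559 -0.65821975 -0.97456242] [384.62168467 279.91742229 214.53815435]
```

View pics/t3.png

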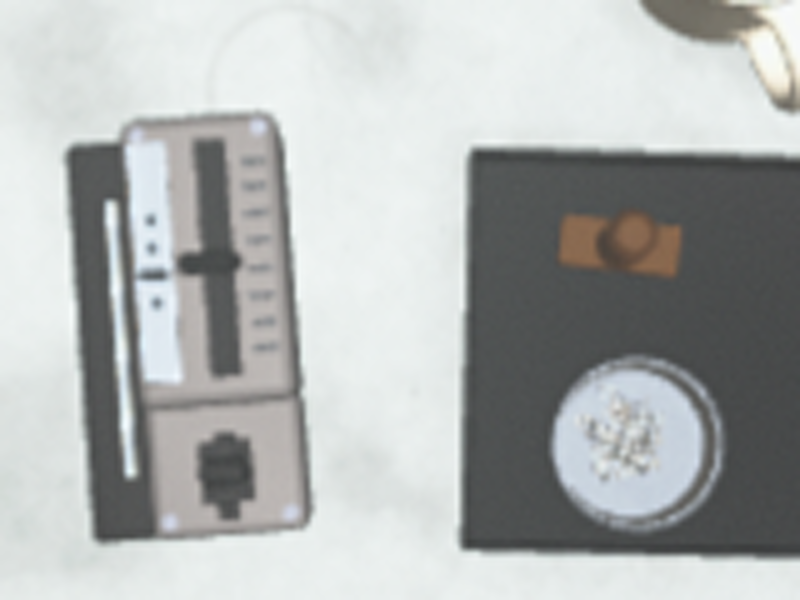

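The knob moved about 10 mm to its stop, the lever (210,263) is level with the flag (152,274), and the stamp and tub haven't moved. I'll hand it in.

```bash
python3 -c "
from plant import bot
print(bot.close_job())"
```

```text
the job is handed in; nothing more can be done
None
```

The gauge is set in the flagged notch, notch 3, and the lock is fully in. The job was handed in at about 19 s; the hand-in reports no verdict.

- **Clicks:** I pushed the lever in steps of about 2 mm and felt three drops in force, about 13 mm apart. The highest push I read was about 8 N; force is only reported at the end of each call.
- **Lever let go:** its top rests at gauge y −6.9 mm, where −6.6 mm is expected for notch 3. It read −6.8 mm again after locking.
- **Lock:** the knob moved from y −90.0 to −79.8 mm, about 10 mm. It came up against its hard stop, where I pressed to about 14 N.
- **Tray:** comparing the tray before and after shows no change, so the stamp and the clip tub were not moved. The arm ended clear, touching nothing.

No check failed or disagreed.

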